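# Shut the spinner lid and hold the flask down on the press-to-run mixer

## Robot

A 6-joint arm with a two-finger parallel gripper is mounted at the origin on a cart in front of the work surface, level with it; the furniture and walls round the work are solid. World frame = base frame: x ahead of the robot, y to its left, z up, the work surface at z = 0. Lengths are in m, angles in degrees, forces in N, time in s.
With the tool pointing down it reaches from about 0.4 to 0.825 m from the base axis. Payload 7 kg.
Tool frame: the origin (TCP) lies midway between the tips of the shut fingers; the grasp point (between the pads) lies 19 mm behind it; z points along the fingers, y is the line along which they close (so a half turn about z gives the same grasp; the last joint's range is limited). The gripper opens to 88 mm and grips with 3 to 60 N. Pads are 19 mm wide; open, the fingers measure 130 mm over their backs; the gripper's body (78 mm by 193 mm) begins 47 mm behind the grasp point.
Start: joints at [84.001, 20.546, 0.682, 0, -70.136, -16.507], TCP at [0.258, 0.624, 0.227] pointing down, gripper open.
Joint ranges: [-176.03, 176.03], [-82.01, 121.73], [-58.28, 71.71], [-173.87, 95.51], [-174.79, -0.11], [-173.66, 173.66]. Speed limits (degrees/s): [136.94, 136.94, 172.46, 180, 180, 180].

## Interface

Orientations are given as [roll, pitch, yaw] about the fixed x, y, z axes, in that order (R = Rz(yaw) Ry(pitch) Rx(roll)).
In Python, from plant import telemetry, viewer, workorder gives the robot as it stands. The module is installed in compiled form; this text tells all that it offers.
- The arm moves only by the tool carry_out, never from a script. Its argument "rows" is a list of rows, each a list of 6 numbers: the shift along the tool's x, y, z in m, then the turn, a rotation vector about the tool's x, y, z in rad. In form: [[tx, ty, tz, ax, ay, az], ...]. A call has 1 to 8 rows; each row is the pose to reach, as a shift and turn from the pose commanded when the call began, along the tool's axes at that moment; what a row does not reach only later rows make up. A row lasts 1/8 s, in which the tool goes at most 62.5 mm and 10.7 degrees, less where a joint would pass 70% of its speed; a pose out of reach is approached as far as the arm can. A call with a gripper value outside its range is refused whole. "grip" is the gripper's target within -1 to 1 (fully open at 1, half-way at 0, shut at -1), set as the call begins (left out, the last holds). The fingers move at their own pace and stop on an object; the grip force is fixed at half the most. Time passes only in rows, so rows that repeat a pose let the fingers close. It gives the time, the measured TCP pose, the force, the opening and the grip force at its end, in the units of the state.
- telemetry.get_obs(): the state, without advancing time (a new reading comes with each control period).
- viewer.snapshot(name): name is "side" or "top" or "wrist"; returns the picture (384x512x3 uint8, red, green, blue); there is no depth.
- viewer.camera_info(name): a dict with "intrinsics" (3x3 intrinsics, pixels), "k1" (the pictures are not rectified: a ray, as slopes to the right and down, at radius r is drawn at 1 + k1 r^2 times it, then the intrinsics apply), "extrinsics" (4x4, takes a point from camera to world coordinates); the wrist camera has in their place "tool_from_camera" (4x4, takes a point from camera to tool coordinates, whose origin is the TCP and whose axes are the flange's). Camera axes: x right, y down, z forward; pixel columns grow to the right and rows downward; lengths in m; the calibration is good to about 2 mm. A picture is of the moment at which its call begins: read the wrist's pose just before it. camera_info takes no time and is no camera call.
- workorder.close_job(): hands the job in; it is judged then, once.
The state is a dict: "clock": time; "joint_pos": joint angles; "qvel": joint speeds; "tau": joint torques, N m; "tool_pos": TCP position; "orientation": TCP orientation; "force": force on the tool from outside, world axes, zero at the start; "moment": the same for the moment, N m; "opening": finger opening in m; "gripper_force": force on a finger pad.
Only numpy, scipy, OpenCV 4.12 (cv2) and the standard library are available. Lean on these libraries where they do the work, as an engineer would, in place of code of your own. Each camera call takes 0.05 s, during which the arm holds its last target. There are 200 camera calls.

## Task

First press the open round lid of the bench mixer down until it snaps shut and stays shut by itself. Then take the round-bellied stoppered flask by its neck, keep it upright, set it in the mixer's sprung ring cradle and press it down against the spring as far as it goes. Finish still gripping the flask and holding it pressed down; do not let go, and leave the conical flask and the small beaker where they stand.

Things in the scene. Friction and masses are not known exactly. Their poses are not given: they have to be found in the camera images.
- mixer: the fixed bench mixer: a low white box 150 (x) x 290 (y) x 55 mm high; it cannot be pushed away. Origin: centre of its underside on the worktop; z up, -x is its front with the control panel and dial, +y its left side with the lid, -y its right side with the ring cradle
- lid (a joint): lid hinge, rad: 0 shut, grows as it opens upward, 1.0 at the open stop, where an over-centre spring holds it at the start. Above about 0.30 rad the spring throws it open again; below 0.2 rad it snaps shut and stays shut by itself. From the open stop it takes about 0.4 N m (8 to 12 N straight down 60 mm in front of the hinge), less as it closes
- lid_hinge (a point): a point on the lid's hinge axis, fixed, at the rear of the mixer: 62 mm behind (+x of) and 70 mm left (+y) of the mixer's centre, 60 mm above the worktop. The axis runs along the mixer's y. Axes of this point turn with the lid
- lid_top (a point): centre of the lid's upper face, moves with it. Grey, slightly domed disc, 112 mm across, 16 mm thick, its centre 62 mm from the hinge, with a front tab reaching 131 mm from it. Shut, its top is 72 mm above the worktop; open, its front edge is about 170 mm high. Pushing straight down with closed fingers on the upper face, 60 mm in front of the hinge line, shuts it
- cradle (a joint): travel of the sprung ring in m: 0 up, grows as it is pressed straight down, 0.014 at its stop. It does not latch: it springs back when let go. Pushing it takes about 2.6 N to start and about 11 N at the stop, the flask's weight of about 1 N included; the flask's weight alone does not move it
- ring_bottom (a point): centre of the sprung ring's lower edge, on its vertical axis, moves with it; ring up, 79 mm above the worktop, 75 mm right (-y) of the mixer's centre. Ring: plain aluminium, 84 mm across, 14 mm high (all above this point), funnel-shaped 45 degree seat, open in the middle; the flask's belly centres itself in it. Seated, the flask's underside is within 2 mm of this point's height
- flask_center (a point): the round flask half-way up, 61.5 mm above its underside, on its axis (z up). Amber glass, about 0.11 kg: foot 36 mm across, round belly 64 mm across (middle 26.5 mm, top 54 mm above the underside), straight neck 24 mm across from 54 to 107 mm, 29 mm lip 4 mm thick, dark stopper 25 mm across; 123 mm high. Grip the neck about 85 mm above the underside
- flask: the same round flask; origin at the centre of its underside, z upward
- conical_center (a point): the conical flask half-way up, to be left alone: 67 mm across the foot, narrowing upward, 115 mm high; its axis 100 mm or more from the round flask's, the two may have changed places
- small_beaker: clear glass beaker 55 x 61 x 70 mm, to be left alone; origin at the centre of its underside
Not all that is in view belongs to the job. There is more than one size of the flask; the job needs the smallest.

How it is judged:
By the outcome, as a careful person would: the job done as asked, in the order asked, and still so for the second after the job is handed in, while the arm keeps its last pose, push and grip.
It also fails if it takes over 64 s, if anything falls off the work surface, if the arm or the gripper's body presses on something with over 40 N, if the wrist force passes 120 N, or if a joint passes its speed limit or range.

## Working session

There is one attempt and no reset: what is moved stays moved. The work goes in short steps, Python scripts to look and compute and a tool call to move; the robot and the scene stay as the last step left them, time stands still between calls to the robot, and variables do not carry over. Pictures are saved under pics/ and viewed, at most 10 in all, crops included, and the job is handed in when it is done.

Besides the shell and the picture viewer there is one more tool, called after ">>>" as name(argument=value, ...), one argument or row to a line, values as JSON. carry_out: Moves the arm, as the interface text tells. Its arguments: {"type":"object","properties":{"rows":{"type":"array"},"grip":{"type":"number"}},"required":["rows"]}

```bash
mkdir -p pics
python3 - <<'E'
from plant import telemetry, viewer
import cv2,numpy as np
o=telemetry.get_obs();print({k:np.round(v,4).tolist() for k,v in o.items()})
for n in("side","top","wrist"):
    im=viewer.snapshot(n);cv2.imwrite(f"pics/{n}0.png",im[:,:,::-1])
    c=viewer.camera_info(n);print(n,{k:np.round(v,4).tolist() for k,v in c.items()})
a=[cv2.imread(f"pics/{n}0.png") for n in("side","top")]
E
```

```text
{'clock': 0.0, 'joint_pos': [84.0014, 20.5904, 0.6356, -0.0212, -70.1363, -16.5066], 'qvel': [0.0245, -0.038, 0.0085, -0.0278, -0.0217, -0.0371], 'tau': [0.0007, -58.2716, 29.3047, 6.9974, 0.0068, -0.0002], 'tool_pos': [0.2582, 0.6231, 0.2256], 'orientation': [179.907, -0.0068, -22.5124], 'force': [0.4051, -0.3276, 0.4824], 'moment': [0.0206, -0.0046, -0.0399], 'gripper_force': 0.0, 'opening': 0.0878}
side {'intrinsics': [[366.6885, 0.0, 257.0396], [0.0, 366.6885, 189.8245], [0.0, 0.0, 1.0]], 'k1': -0.0223, 'extrinsics': [[0.955, -0.1409, 0.2612, 0.1106], [-0.2965, -0.4906, 0.8194, -1.4392], [0.0127, -0.8599, -0.5103, 0.7906], [0.0, 0.0, 0.0, 1.0]]}
top {'intrinsics': [[395.2691, 0.0, 258.0068], [0.0, 395.2691, 188.8049], [0.0, 0.0, 1.0]], 'k1': -0.1214, 'extrinsics': [[-0.0035, -0.9904, 0.1384, 0.2942], [-0.9999, 0.0053, 0.0127, -0.2714], [-0.0133, -0.1383, -0.9903, 1.4422], [0.0, 0.0, 0.0, 1.0]]}
wrist {'intrinsics': [[310.0011, 0.0, 254.8736], [0.0, 310.0011, 189.457], [0.0, 0.0, 1.0]], 'k1': -0.081, 'tool_from_camera': [[0.0013, -0.9664, -0.2571, 0.0695], [1.0, 0.0013, 0.0002, -0.0], [0.0001, -0.2571, 0.9664, -0.1571], [0.0, 0.0, 0.0, 1.0]]}
```

View pics/side0.png

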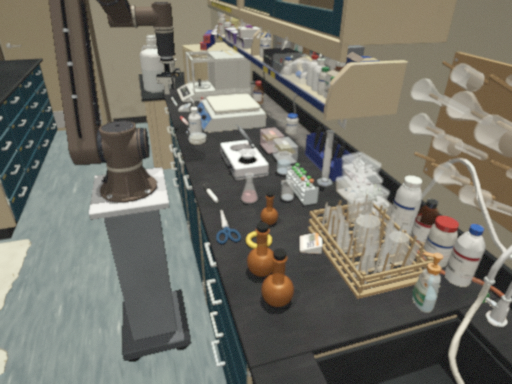

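View pics/top0.png

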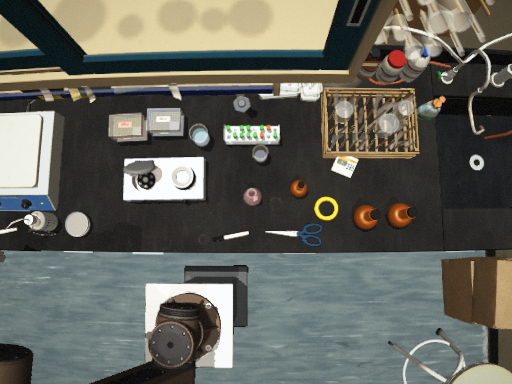

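```bash
cat > h.py <<'E'
import numpy as np,cv2
from plant import telemetry,viewer
from scipy.spatial.transform import Rotation as R
def cam(n,obs=None):
    c=viewer.camera_info(n);K=np.array(c["intrinsics"]);k=c["k1"]
    if n=="wrist":
        o=obs or telemetry.get_obs();T=np.eye(4);T[:3,:3]=R.from_euler("xyz",o["orientation"],degrees=True).as_matrix();T[:3,3]=o["tool_pos"]
        T=T@np.array(c["tool_from_camera"])
    else:T=np.array(c["extrinsics"])
    return K,np.array([k,0,0,0.]),T
def ray(C,uv):
    K,d,T=C;p=cv2.undistortPoints(np.array(uv,float).reshape(-1,1,2),K,d).reshape(-1,2)
    return T[:3,3],np.c_[p,np.ones(len(p))]@T[:3,:3].T
def plane(C,uv,z):
    o,d=ray(C,uv);return o+d*((z-o[2])/d[:,2])[:,None]
def proj(C,P):
    K,d,T=C;Ti=np.linalg.inv(T);return cv2.projectPoints(np.array(P,float).reshape(-1,3),cv2.Rodrigues(Ti[:3,:3])[0],Ti[:3,3],K,d)[0].reshape(-1,2)
def tri(rs):
    A=np.zeros((3,3));b=np.zeros(3)
    for o,d in rs:
        d=d[0]/np.linalg.norm(d[0]);M=np.eye(3)-np.outer(d,d);A+=M;b+=M@o
    return np.linalg.solve(A,b)
def blobs(m,amin=20):
    n,l,s,c=cv2.connectedComponentsWithStats(m.astype(np.uint8));return [(s[i].tolist(),c[i].round(1).tolist()) for i in range(1,n) if s[i,4]>=amin],l
E
python3 - <<'E'
from h import *
im={n:cv2.imread(f"pics/{n}0.png") for n in("side","top")}
for n in im:
    h=cv2.cvtColor(im[n],cv2.COLOR_BGR2HSV);m=(h[...,0]>3)&(h[...,0]<16)&(h[...,1]>140)&(h[...,2]>60)
    b,_=blobs(m,40);print(n,b)
    C=cam(n)
    for s,c in b:print(c,plane(C,[c],.03).round(3))
t=im["top"];g=t.min(2)>150;g[:140]=0;g[215:]=0;g[:,:110]=0;g[:,220:]=0
b,l=blobs(g,300);print(b)
cs,_=cv2.findContours(g.astype(np.uint8),cv2.RETR_EXTERNAL,2);c=max(cs,key=cv2.contourArea);hull=cv2.convexHull(c).reshape(-1,2)
P=plane(cam("top"),hull,.055)[:,:2];r=cv2.minAreaRect(P.astype(np.float32));print(r,cv2.boxPoints(r).round(3).tolist())
a=cv2.resize(t[140:230,110:330],None,fx=3.6,fy=3.6,interpolation=cv2.INTER_CUBIC)
s=cv2.resize(im["side"][130:310,200:330],None,fx=3.3,fy=3.3,interpolation=cv2.INTER_CUBIC)
cv2.imwrite("pics/a.png",a);cv2.imwrite("pics/s.png",s)
E
```

```text
side [([261, 196, 16, 28, 272], [268.9, 212.2]), ([256, 229, 13, 16, 116], [261.7, 236.8]), ([248, 246, 45, 61, 1602], [270.8, 275.8])]
[268.9, 212.2] [[ 0.494 -0.384  0.03 ]]
[261.7, 236.8] [[ 0.424 -0.516  0.03 ]]
[270.8, 275.8] [[ 0.393 -0.698  0.03 ]]
top [([408, 0, 19, 29, 132], [415.8, 14.5]), ([468, 0, 14, 12, 58], [473.7, 3.6]), ([429, 61, 22, 7, 62], [439.3, 63.9]), ([367, 78, 37, 7, 85], [383.8, 81.8]), ([432, 96, 14, 13, 57], [437.1, 101.8]), ([484, 130, 28, 9, 78], [498.6, 134.7]), ([290, 180, 18, 17, 213], [297.9, 188.5]), ([388, 203, 27, 25, 446], [398.9, 214.7]), ([354, 205, 25, 24, 412], [364.4, 216.9])]
[415.8, 14.5] [[ 1.196 -0.891  0.03 ]]
[473.7, 3.6] [[ 1.263 -1.152  0.03 ]]
[439.3, 63.9] [[ 0.982 -0.965  0.03 ]]
[383.8, 81.8] [[ 0.902 -0.735  0.03 ]]
[437.1, 101.8] [[ 0.824 -0.94   0.03 ]]
[498.6, 134.7] [[ 0.697 -1.181  0.03 ]]
[297.9, 188.5] [[ 0.492 -0.397  0.03 ]]
[398.9, 214.7] [[ 0.394 -0.763  0.03 ]]
[364.4, 216.9] [[ 0.388 -0.635  0.03 ]]
[([123, 157, 81, 44, 2627], [168.2, 179.4])]
((0.528730571269989, 0.08896081149578094), (0.15375415980815887, 0.29243195056915283), 0.8611316680908203) [[0.44999998807907104, 0.23399999737739563], [0.45399999618530273, -0.057999998331069946], [0.6079999804496765, -0.0560000017285347], [0.6029999852180481, 0.23600000143051147]]
```

View pics/a.png

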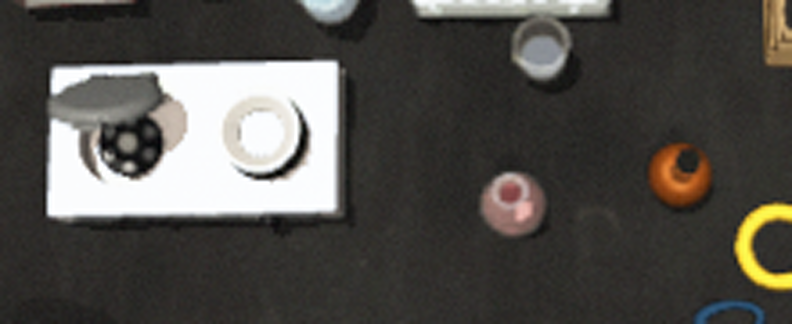

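View pics/s.png

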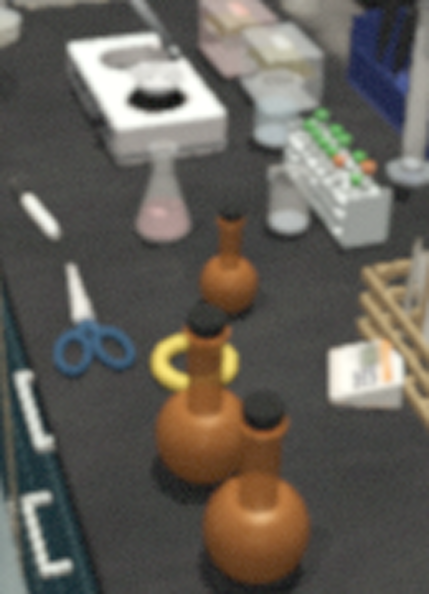

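Round amber flasks in the top view are at (298,188), (364,217) and (399,215). The smallest is (298,188), at side (269,212), with an 18 px belly that matches about 64 mm. The crop also shows the pink conical flask at (252,196), the beaker at (260,154), the lid open at (140,168) and the ring at (183,177). I'll move above the mixer with the fingers closing and look from there.

>>> carry_out(
  rows=[
    [0,0,-0.06,0,0,0],
    [0,0,-0.12,0,0,0],
    [0.04,0.036,-0.12,0,0,-0.1],
    [0.08,0.07,-0.12,0,0,-0.2],
    [0.12,0.106,-0.12,0,0,-0.3],
    [0.16,0.141,-0.12,0,0,-0.393],
    [0.2,0.176,-0.12,0,0,-0.393],
    [0.24,0.211,-0.12,0,0,-0.393],
  ],
  grip=-1,
)

```text
clock: 1.15
tool_pos: [0.3997, 0.335, 0.3465]
orientation: [-180.0, 0.0, 0.0]
force: [0.5, 0.6, 0.1]
opening: 0.013
gripper_force: 0.0
```

```bash
cat > to.py <<'E'
import sys
from h import *
o=telemetry.get_obs();M=R.from_euler("xyz",o["orientation"],degrees=True)
t=np.array(eval(sys.argv[1]),float)
print("pos",np.round(o["tool_pos"],4),"ori",np.round(o["orientation"],2),"t",o["clock"],"F",np.round(o["force"],1),"shift",(M.inv().apply(t[:3]-o["tool_pos"])).round(4))
if len(t)>3:print("turn",(M.inv()*R.from_euler("xyz",[180,0,t[3]],degrees=True)).as_rotvec().round(4))
E
python3 to.py '[.52,.09,.33,0]'
```

```text
pos [0.3997 0.335  0.3465] ori [-1.8e+02  0.0e+00  3.0e-02] t 1.15 F [0.5 0.6 0.1] shift [0.1202 0.2451 0.0165]
turn [-0.0001  0.0001  0.0005]
```

>>> carry_out(
  rows=[
    [0.025,0.05,0,0,0,0],
    [0.05,0.1,0.0,0,0,0],
    [0.075,0.15,0.005,0,0,0],
    [0.1,0.2,0.01,0,0,0],
    [0.12,0.245,0.016,0,0,0],
    [0.12,0.245,0.016,0,0,0],
  ],
)

```text
clock: 1.9
tool_pos: [0.5197, 0.0889, 0.3296]
orientation: [179.9, 0.1, -0.2]
force: [-0.9, 0.3, 0.0]
opening: 0.0004
gripper_force: 0.0
```

Run:
```python
from h import *
o=telemetry.get_obs();im=viewer.snapshot("wrist")[:,:,::-1].copy();C=cam("wrist",o)
np.save("obs1.npy",np.r_[o["tool_pos"],o["orientation"]]);cv2.imwrite("pics/w1.png",im);print(o["tool_pos"],o["orientation"])
# predicted mixer features for assumed pose
c=np.array([.53,.089,0]);Rz=R.from_euler("z",.9,degrees=True)
f=lambda *p:proj(C,Rz.apply(p)+c).round(0).tolist()
print("corners",[f(sx*.075,sy*.145,.055) for sx,sy in((-1,-1),(-1,1),(1,1),(1,-1))])
print("ring top",f(0,-.075,.093),"hinge",f(.062,.07,.06),f(.062,.014,.06),f(.062,.126,.06),"tip",f(.062-.131*.54,.07,.06+.11+.004))
```

```text
[0.51973585 0.08894539 0.32960886] [ 1.79943710e+02  9.56149861e-02 -2.32001905e-01]
corners [[[354.0, 200.0]], [[157.0, 204.0]], [[147.0, 98.0]], [[360.0, 94.0]]]
ring top [[313.0, 154.0]] hinge [[201.0, 106.0]] [[243.0, 105.0]] [[160.0, 107.0]] tip [[187.0, 176.0]]
```

View pics/w1.png

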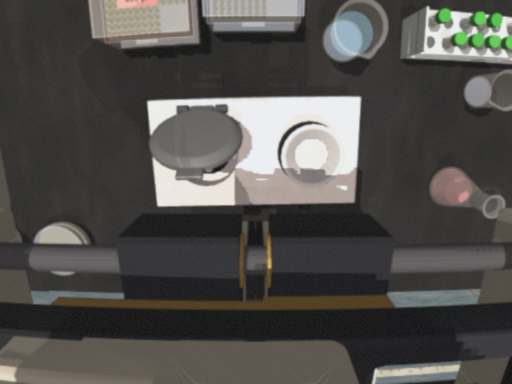

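The wrist view shows the box corners at (148,99), (360,96), (355,205) and (158,206). The lid tip is at (190,176) and the ring centre at (312,154). That puts the mixer centre at about (0.528, 0.089) with almost no yaw, so the lid hinge is at about (0.589, 0.159).

```bash
python3 to.py '[.547,.159,.19,0]'
```

```text
pos [0.5195 0.0903 0.3299] ori [ 1.7997e+02  7.0000e-02 -1.7000e-01] t 1.95 F [-0.5  0.8 -0.4] shift [ 0.0275 -0.0689  0.1399]
turn [ 0.0005  0.0011 -0.003 ]
```

>>> carry_out(
  rows=[
    [0.014,-0.035,0.02,0,0,0],
    [0.027,-0.069,0.06,0,0,0],
    [0.027,-0.069,0.1,0,0,0],
    [0.027,-0.069,0.14,0,0,0],
    [0.027,-0.069,0.14,0,0,0],
  ],
)

```text
clock: 2.58
tool_pos: [0.5442, 0.161, 0.1879]
orientation: [179.8, 0.3, 0.1]
force: [0.2, 1.1, 0.3]
opening: 0.0004
gripper_force: 0.0
```

>>> carry_out(
  rows=[
    [0,0,0.015,0,0,0],
    [0,0,0.03,0,0,0],
    [-0.001,0,0.045,0,0,0],
    [-0.003,0,0.06,0,0,0],
    [-0.006,0,0.075,0,0,0],
    [-0.01,0,0.09,0,0,0],
    [-0.014,0,0.102,0,0,0],
    [-0.018,0,0.112,0,0,0],
  ],
)

```text
clock: 3.58
tool_pos: [0.5279, 0.1606, 0.0776]
orientation: [180.0, 0.0, -0.0]
force: [0.1, -0.1, 1.2]
opening: 0.0003
gripper_force: 0.0
```

>>> carry_out(
  rows=[
    [0,0,-0.05,0,0,0],
    [0,0,-0.11,0,0,0],
    [0,0,-0.17,0,0,0],
    [0,0.03,-0.22,0,0,0],
    [0,0.07,-0.24,0,0,0],
    [0,0.07,-0.24,0,0,0],
  ],
)

```text
clock: 4.32
tool_pos: [0.5289, 0.0893, 0.3206]
orientation: [-179.9, -0.2, -0.1]
force: [0.4, -0.3, -0.7]
opening: -0.0
gripper_force: 0.0
```

```bash
python3 - <<'E'
from h import *
o=telemetry.get_obs();im=viewer.snapshot("wrist")[:,:,::-1].copy();C=cam("wrist",o)
s=viewer.snapshot("side")[:,:,::-1]
cv2.imwrite("pics/w2.png",np.hstack([im[60:240,100:400],cv2.resize(s[120:200,190:310],(270,180))]))
# ring: dark/bright circle check on top plane
g=cv2.GaussianBlur(cv2.cvtColor(im,cv2.COLOR_BGR2GRAY),(5,5),1)
c=np.array([.528,.089,0])
print("pred ring",proj(C,c+[0,-.075,.093]).round(1),"lid shut centre",proj(C,c+[0,.07,.072]).round(1))
cc=cv2.HoughCircles(g,cv2.HOUGH_GRADIENT,1,10,param1=80,param2=20,minRadius=12,maxRadius=50)
if cc is not None:
  for u,v,r in cc[0][:12]:
    print(u.round(1),v.round(1),r.round(1),plane(C,[[u,v]],.093).round(4))
# flask from top and side, belly centre at z .0265, first pictures
for n,t in(("side","side0"),("top","top0")):
    h=cv2.cvtColor(cv2.imread(f"pics/{t}.png"),cv2.COLOR_BGR2HSV);m=(h[...,0]>3)&(h[...,0]<16)&(h[...,1]>120)&(h[...,2]>50)
    m=m.astype(np.uint8)
    x0,y0,x1,y1=(255,190,285,235) if n=="side" else (285,172,315,202)
    k=np.zeros_like(m);k[y0:y1,x0:x1]=m[y0:y1,x0:x1]
    d=cv2.distanceTransform(k,cv2.DIST_L2,5);_,r,_,p=cv2.minMaxLoc(d);ys,xs=np.where(d>r-1)
    print(n,r,xs.mean(),ys.mean(),plane(cam(n),[[xs.mean(),ys.mean()]],.0265).round(4))
E
python3 to.py '[.485,-.39,.3,0]'
```

```text
pred ring [[314.6 165.6]] lid shut centre [[202.5 162.8]]
204.5 162.5 40.5 [[0.532  0.1528 0.093 ]]
310.5 161.5 32.0 [[0.5333 0.0194 0.093 ]]
195.5 170.5 43.8 [[0.5218 0.1647 0.093 ]]
362.5 32.5 28.8 [[ 0.6862 -0.0362  0.093 ]]
212.5 155.5 49.4 [[0.5409 0.1424 0.093 ]]
61.5 255.5 26.8 [[0.4002 0.3637 0.093 ]]
353.5 40.5 21.6 [[ 0.677 -0.026  0.093]]
452.5 195.5 20.5 [[ 0.4885 -0.1747  0.093 ]]
197.5 152.5 47.1 [[0.5447 0.1611 0.093 ]]
317.5 174.5 41.6 [[0.5166 0.0098 0.093 ]]
344.5 45.5 19.9 [[ 0.6711 -0.0156  0.093 ]]
448.5 43.5 23.8 [[ 0.6781 -0.1432  0.093 ]]
side 8.590700149536133 268.6666666666667 214.66666666666666 [[ 0.4898 -0.3945  0.0265]]
top 5.393799781799316 296.45454545454544 190.54545454545453 [[ 0.4849 -0.3922  0.0265]]
pos [0.5282 0.0906 0.3182] ori [-1.7997e+02  1.0000e-02 -5.0000e-02] t 4.425 F [-0.2 -0.3 -0.3] shift [-0.0428  0.4806  0.018 ]
turn [-0.0004  0.0001 -0.0009]
```

View pics/w2.png

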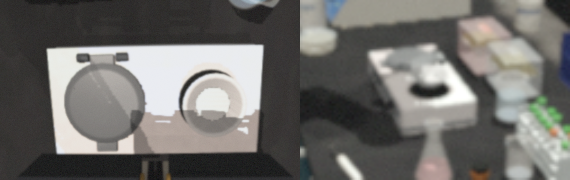

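The lid is shut, flat against the box at wrist (204,162), and the ring is at (312,163). Next I'll move over to the small flask with the gripper open.

>>> carry_out(
  rows=[
    [-0.005,0.06,0,0,0,0],
    [-0.01,0.12,0,0,0,0],
    [-0.015,0.18,0,0,0,0],
    [-0.02,0.24,0,0,0,0],
    [-0.025,0.3,0,0,0,0],
    [-0.03,0.36,0,0,0,0],
    [-0.036,0.42,0,0,0,0],
    [-0.041,0.48,0,0,0,0],
  ],
  grip=1,
)

```text
clock: 5.42
tool_pos: [0.4876, -0.3903, 0.317]
orientation: [-179.9, 0.1, 0.1]
force: [1.4, 0.9, 0.0]
opening: 0.0749
gripper_force: 0.0
```

>>> carry_out(
  rows=[
    [0,0,0,0,0,0],
    [0,0,0,0,0,0],
  ],
)

```text
clock: 5.68
tool_pos: [0.4876, -0.3887, 0.3169]
orientation: [-179.9, 0.1, -0.0]
force: [0.6, 0.1, -0.2]
opening: 0.0868
gripper_force: 0.0
```

Run:
```python
from h import *
o=telemetry.get_obs();im=viewer.snapshot("wrist")[:,:,::-1].copy();C=cam("wrist",o)
cv2.imwrite("pics/w3.png",im);print(o["tool_pos"],o["orientation"],o["opening"])
p=np.array([.487,-.393,0]);print("pred under/belly/neck base/top",[proj(C,p+[0,0,z]).round(0).tolist() for z in(0,.0265,.054,.107,.123)])
h=cv2.cvtColor(im,cv2.COLOR_BGR2HSV);m=(h[...,0]>3)&(h[...,0]<16)&(h[...,1]>120)&(h[...,2]>50);print(blobs(m,150)[0])
```

```text
[ 0.48759885 -0.38869402  0.31689131] [-1.79926747e+02  1.22910390e-01 -9.26335319e-03] 0.08679406585914477
pred under/belly/neck base/top [[[258.0, 154.0]], [[258.0, 156.0]], [[258.0, 160.0]], [[258.0, 167.0]], [[259.0, 170.0]]]
[([240, 131, 45, 44, 1116], [261.9, 150.3]), ([460, 191, 52, 22, 885], [486.6, 202.3]), ([385, 194, 60, 51, 1410], [408.0, 214.5])]
```

View pics/w3.png

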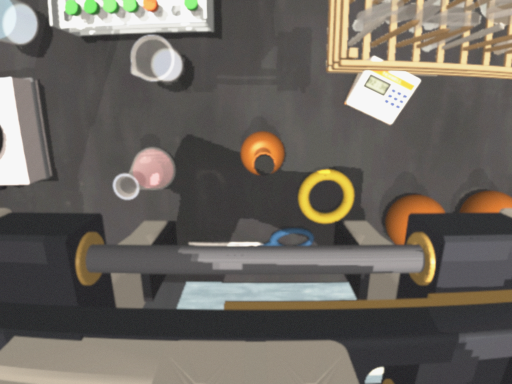

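The small flask's belly is at about (262,152) and its dark stopper at (264,163). The two big flasks are at (412,215) and (487,203), and the conical flask at (150,170). Next I'll compute the flask axis.

```bash
python3 - <<'E'
from h import *
im=cv2.imread("pics/w3.png");C=cam("wrist")
h=cv2.cvtColor(im,cv2.COLOR_BGR2HSV);m=((h[...,0]>3)&(h[...,0]<16)&(h[...,1]>120)&(h[...,2]>50)).astype(np.uint8)
m[:,:230]=0;m[:,300:]=0;m[190:]=0
c=max(cv2.findContours(m,0,2)[0],key=cv2.contourArea)
(u,v),r=cv2.minEnclosingCircle(c);print("belly",u,v,r,plane(C,[[u,v]],.0265).round(4))
k=cv2.convexHull(c);f=np.zeros_like(m);cv2.fillConvexPoly(f,k,1)
s=((im.max(2)<45)&(cv2.dilate(f,np.ones((3,3)))>0)).astype(np.uint8);s[:150]=0
for b in blobs(s,30)[0]:print("stopper",b,plane(C,[b[1]],.121).round(4))
E
python3 to.py '[.49,-.395,.13,0]'
```

```text
belly 262.0 153.0441131591797 22.17789649963379 [[ 0.4924 -0.3986  0.0265]]
pos [ 0.4878 -0.3882  0.3175] ori [-1.7995e+02  8.0000e-02  5.0000e-02] t 5.725 F [-0.6  0.6 -0.5] shift [0.0024 0.0069 0.1875]
turn [-0.0008  0.0013  0.0009]
```

>>> carry_out(
  rows=[
    [0.005,0.01,0.04,0,0,0],
    [0.005,0.01,0.09,0,0,0],
    [0.005,0.01,0.14,0,0,0],
    [0.005,0.01,0.175,0,0,0],
    [0.005,0.01,0.205,0,0,0],
    [0.005,0.01,0.23,0,0,0],
    [0.005,0.01,0.25,0,0,0],
    [0.005,0.01,0.25,0,0,0],
  ],
)

```text
clock: 6.72
tool_pos: [0.4922, -0.3972, 0.0673]
orientation: [-179.9, 0.1, 0.1]
force: [-0.0, -0.1, -0.3]
opening: 0.0876
gripper_force: 0.0
```

>>> carry_out(
  rows=[
    [0,0,0,0,0,0],
    [0,0,0,0,0,0],
    [0,0,0,0,0,0],
    [0,0,0,0,0,0],
    [0,0,0,0,0,0],
    [0,0,0,0,0,0],
    [0,0,0,0,0,0],
    [0,0,0,0,0,0],
  ],
  grip=-1,
)

```text
clock: 7.72
tool_pos: [0.4925, -0.3992, 0.0685]
orientation: [-180.0, 0.0, 0.0]
force: [0.6, 0.1, -0.3]
opening: 0.0273
gripper_force: 30.0
```

>>> carry_out(
  rows=[
    [0,0,-0.01,0,0,0],
    [0,0,-0.03,0,0,0],
    [0,0,-0.06,0,0,0],
    [0,0,-0.1,0,0,0],
    [0,0,-0.14,0,0,0],
    [0,0,-0.18,0,0,0],
    [0,0,-0.18,0,0,0],
  ],
)

```text
clock: 8.6
tool_pos: [0.4939, -0.4002, 0.2533]
orientation: [179.8, -0.4, 0.0]
force: [-0.2, 0.7, -2.4]
opening: 0.027
gripper_force: 30.0
```

Run:
```python
from h import *
o=telemetry.get_obs();im=viewer.snapshot("wrist")[:,:,::-1].copy();s=viewer.snapshot("side")[:,:,::-1]
print(o["tool_pos"],o["orientation"],o["opening"],o["gripper_force"],o["force"])
p=np.array(o["tool_pos"]);C=cam("side");Cw=cam("wrist",o)
for z in(.0265-.066,-.066):print(z,proj(C,p+[0,0,z]).round(1),proj(Cw,p+[0,0,z]).round(1))
u,v=proj(C,p)[0].astype(int);x0=max(u-50,0);y0=max(v-50,0)
cv2.imwrite("pics/w4.png",np.hstack([cv2.resize(s[y0:y0+96,x0:x0+100],(400,384),interpolation=cv2.INTER_CUBIC),im[:,60:460]]));print(x0,y0)
```

```text
[ 0.49390062 -0.40018446  0.25328206] [ 1.79797647e+02 -3.62656604e-01  2.93220599e-02] 0.027030274337108983 29.999864101409912 [-0.23372437  0.73510233 -2.39649407]
-0.03950000000000001 [[271.9 169.9]] [[254.3 214.5]]
-0.066 [[271.7 176.7]] [[254.3 203. ]]
222 109
```

View pics/w4.png

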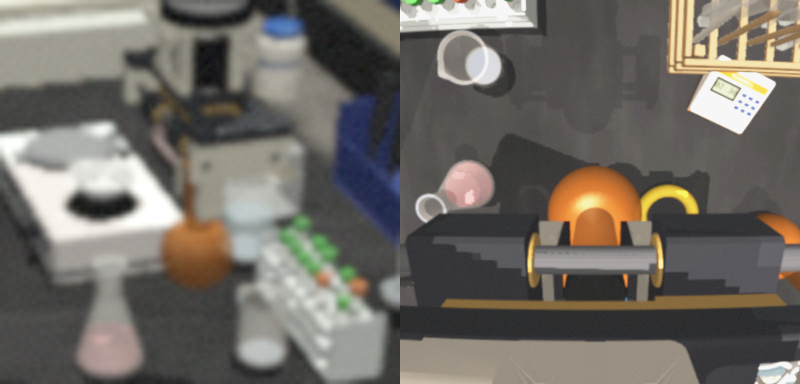

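The flask hangs upright on the tool axis: belly at wrist (255,212) against a predicted (254,214), and at side (271,172). Now I'll refine the ring axis from the three earlier views.

```bash
python3 - <<'E'
from h import *
q=np.load("obs1.npy");rs=[]
for n,o,uv in(("w1",dict(tool_pos=q[:3],orientation=q[3:]),(311.5,153.5)),("w2",dict(tool_pos=[.5285,.09,.319],orientation=[-179.95,-.05,-.07]),(312,163)),("top",None,(183.1,176.9))):
    C=cam("top" if n=="top" else "wrist",o);print(n,plane(C,[uv],.093).round(4))
# edge-based ring fit in w1: bright->dark outer edge along rays
im=cv2.GaussianBlur(cv2.imread("pics/w1.png",0),(3,3),0)
cv2.imwrite("pics/r.png",np.hstack([cv2.resize(cv2.imread("pics/w1.png")[110:200,265:360],None,fx=4,fy=4,interpolation=cv2.INTER_CUBIC),cv2.resize(cv2.imread("pics/top0.png")[155:200,160:207],(380,360),interpolation=cv2.INTER_CUBIC)]))
E
python3 to.py '[.53,.0155,.25,0]'
```

```text
w1 [[0.5315 0.016  0.093 ]]
w2 [[0.5306 0.0183 0.093 ]]
top [[0.526  0.0069 0.093 ]]
pos [ 0.4924 -0.399   0.249 ] ori [-1.7999e+02 -5.0000e-02  0.0000e+00] t 8.7 F [-0.1  0.  -2.4] shift [ 0.0376 -0.4145 -0.0009]
turn [-0.0002 -0.0009  0.    ]
```

View pics/r.png

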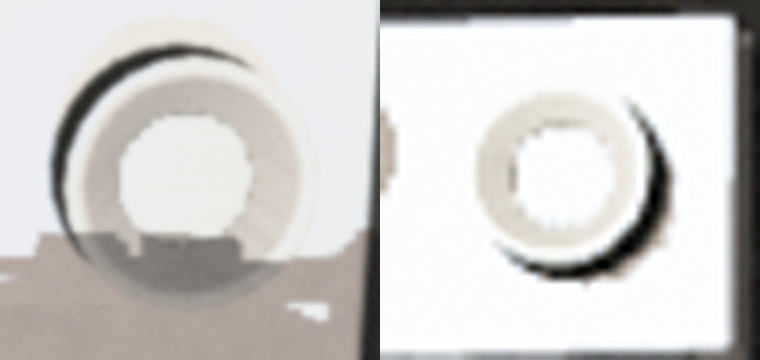

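The refined ring centre is about (0.529, 0.0145). It sits at wrist w1 (312.5,155.6) and top (182,177), and agrees with the mixer geometry.

>>> carry_out(
  rows=[
    [0.004,-0.04,0,0,0,0],
    [0.009,-0.1,0,0,0,0],
    [0.014,-0.16,0,0,0,0],
    [0.019,-0.22,0,0,0,0],
    [0.024,-0.28,0,0,0,0],
    [0.03,-0.34,0,0,0,0],
    [0.034,-0.39,0,0,0,0],
    [0.036,-0.414,0,0,0,0],
  ],
)

```text
clock: 9.7
tool_pos: [0.5276, 0.0171, 0.2473]
orientation: [180.0, 0.1, 0.1]
force: [-0.4, 0.2, -1.2]
opening: 0.0271
gripper_force: 30.0
```

>>> carry_out(
  rows=[
    [0,0,0.02,0,0,0],
    [0,0,0.04,0,0,0],
    [0,0,0.06,0,0,0],
    [0,0,0.075,0,0,0],
    [0,0,0.075,0,0,0],
    [0,0,0.075,0,0,0],
  ],
)

```text
clock: 10.45
tool_pos: [0.5287, 0.0148, 0.174]
orientation: [180.0, -0.0, 0.0]
force: [-0.3, 0.3, -0.5]
opening: 0.0272
gripper_force: 30.0
```

Run:
```python
from h import *
L=[telemetry.get_obs() for _ in range(1)];o=L[0];print(o["tool_pos"],o["orientation"],o["opening"],o["force"],o["clock"])
im=viewer.snapshot("wrist")[:,:,::-1];s=viewer.snapshot("side")[:,:,::-1];t=viewer.snapshot("top")[:,:,::-1]
cv2.imwrite("pics/w5.png",np.hstack([cv2.resize(s[100:190,200:300],(400,360),interpolation=cv2.INTER_CUBIC),im[20:380,60:460]]))
C=cam("wrist",o);print("ring pts",proj(C,[[.529,.0145,.093],[.571,.0145,.093],[.529,.0565,.093],[.529,-.0275,.093]]).round(0).tolist())
```

```text
[0.52874835 0.01476701 0.17398255] [ 1.79991057e+02 -2.33383920e-02  1.65226944e-02] 0.02718255057669038 [-0.25621541  0.30006321 -0.49718661] 10.45
ring pts [[255.0, 197.0], [255.0, 144.0], [202.0, 196.0], [307.0, 197.0]]
```

View pics/w5.png

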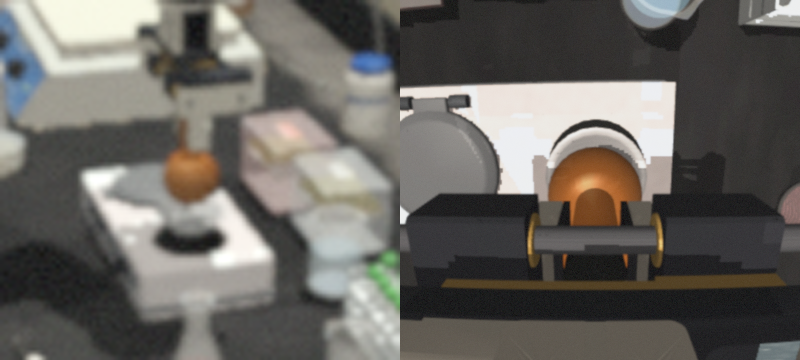

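The flask sits over the ring. The ring's centre is at about column 257 and the belly's at about 254, so I'll nudge by 2–3 mm and lower.

>>> carry_out(
  rows=[
    [-0.002,0.001,0.008,0,0,0],
    [-0.0025,0.0015,0.016,0,0,0],
    [-0.0025,0.0015,0.021,0,0,0],
    [-0.0025,0.0015,0.024,0,0,0],
    [-0.0025,0.0015,0.027,0,0,0],
    [-0.0025,0.0015,0.027,0,0,0],
    [-0.0025,0.0015,0.027,0,0,0],
  ],
)

```text
clock: 11.48
tool_pos: [0.5264, 0.0134, 0.147]
orientation: [-180.0, -0.1, 0.0]
force: [0.4, 0.6, 2.2]
opening: 0.0264
gripper_force: 30.0
```

>>> carry_out(
  rows=[
    [0,0,0.002,0,0,0],
    [0,0,0.004,0,0,0],
    [0,0,0.004,0,0,0],
    [0,0,0.004,0,0,0],
  ],
)

```text
clock: 11.98
tool_pos: [0.5264, 0.0134, 0.1429]
orientation: [-180.0, -0.1, 0.0]
force: [1.3, 0.2, 5.8]
opening: 0.0269
gripper_force: 30.0
```

>>> carry_out(
  rows=[
    [0,0,0.002,0,0,0],
    [0,0,0.004,0,0,0],
    [0,0,0.004,0,0,0],
    [0,0,0.004,0,0,0],
  ],
)

```text
clock: 12.48
tool_pos: [0.5269, 0.0135, 0.1394]
orientation: [-180.0, -0.1, 0.0]
force: [1.5, 0.3, 7.6]
opening: 0.0268
gripper_force: 30.0
```

>>> carry_out(
  rows=[
    [0,0,0.002,0,0,0],
    [0,0,0.004,0,0,0],
    [0,0,0.004,0,0,0],
    [0,0,0.004,0,0,0],
  ],
)

```text
clock: 12.98
tool_pos: [0.5276, 0.0136, 0.1359]
orientation: [-180.0, -0.2, 0.1]
force: [1.8, 0.2, 10.9]
opening: 0.0267
gripper_force: 30.0
```

>>> carry_out(
  rows=[
    [0,0,0.001,0,0,0],
    [0,0,0.002,0,0,0],
    [0,0,0.002,0,0,0],
    [0,0,0.002,0,0,0],
  ],
)

```text
clock: 13.48
tool_pos: [0.5293, 0.0138, 0.1353]
orientation: [-180.0, -0.4, 0.1]
force: [3.7, -0.2, 16.9]
opening: 0.027
gripper_force: 30.0
```

>>> carry_out(
  rows=[
    [0,0,0.001,0,0,0],
    [0,0,0.002,0,0,0],
    [0,0,0.002,0,0,0],
    [0,0,0.002,0,0,0],
  ],
)

```text
clock: 13.98
tool_pos: [0.531, 0.0141, 0.1347]
orientation: [-179.9, -0.6, 0.1]
force: [4.1, -0.1, 23.7]
opening: 0.0268
gripper_force: 30.0
```

The force climbs steeply with almost no travel, so the ring is at its stop. I'll relieve the sideways load and the excess push slightly.

>>> carry_out(
  rows=[
    [0.001,0,-0.001,0,0,0],
    [0.002,0,-0.0015,0,0,0],
    [0.002,0,-0.0015,0,0,0],
    [0.002,0,-0.0015,0,0,0],
    [0.002,0,-0.0015,0,0,0],
    [0.002,0,-0.0015,0,0,0],
  ],
)

```text
clock: 14.72
tool_pos: [0.5313, 0.0139, 0.1349]
orientation: [-180.0, -0.4, 0.1]
force: [1.7, 0.2, 16.6]
opening: 0.0268
gripper_force: 30.0
```

Run:
```python
from h import *
im=viewer.snapshot("wrist")[:,:,::-1];s=viewer.snapshot("side")[:,:,::-1]
o=telemetry.get_obs();print(o["tool_pos"],o["orientation"],o["opening"],o["force"],o["moment"],o["clock"])
cv2.imwrite("pics/w6.png",np.hstack([cv2.resize(s[110:200,195:295],(400,360),interpolation=cv2.INTER_CUBIC),im[20:380,60:460]]))
```

```text
[0.5313063  0.01388359 0.13488213] [-1.79955187e+02 -4.12104363e-01  9.85488487e-02] 0.026956089125728232 [ 3.01855817  0.27117531 16.61058708] [ 0.11329724 -1.10650379  0.03185537] 14.825
```

View pics/w6.png

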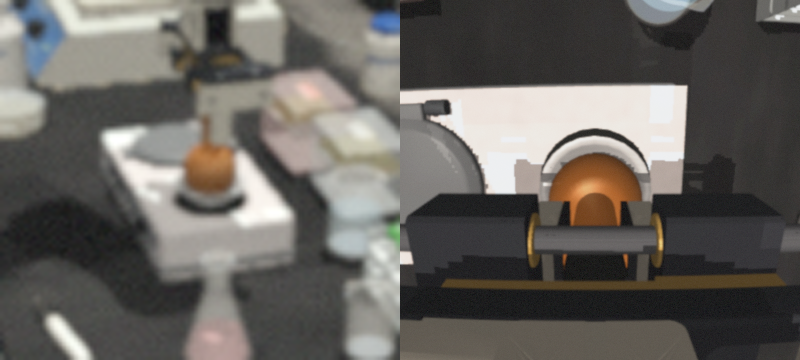

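The last picture shows the belly seated in the ring at side crop (210,170), with the ring down on the box and the lid still shut. The hold is steady at 16.6 N, above the 11 N needed at the stop, so I'm handing in.

```bash
python3 -c "
from plant import workorder;print(workorder.close_job())"
```

```text
the job is handed in; nothing more can be done
None
```

The job is handed in, with no verdict returned: the lid snapped shut, and the smallest round flask sits upright in the ring, held against its stop at about 17 N and still gripped; the conical flask and beaker were not touched, but I viewed 11 pictures, one over the limit of 10.

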